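# Test and reset the stop button of a potter's wheel

### The arm

A 7-joint arm with a two-finger parallel gripper is mounted at the origin on the work surface. World frame = base frame: x ahead of the robot, y to its left, z up, the work surface at z = 0. Lengths are in mm, angles in rad, forces in N, time in s.
With the tool pointing down it reaches from about 425 to 975 mm from the base axis. Payload 16.7 kg.
Tool frame: the origin (TCP) lies between the finger pads; the fingertips stand bot.finger_overhang ahead of it and the grasp point (between the pads) lies 5 mm behind it (bot.finger_overhang is the distance from the TCP to the fingertips, in mm); z points along the fingers, y is the line along which they close (so a half turn about z gives the same grasp; the last joint's range is limited). The gripper opens to 85 mm and grips with 20 to 120 N. Pads are 22 mm wide; open, the fingers measure 114 mm over their backs; the gripper's body (76 mm by 85 mm) begins 54 mm behind the grasp point. The pads swing forward as they close: fully open they stand 13 mm farther back than shut.
Start: joints at [-1.484, 0.426, 0.074, 1.606, -0.034, 1.111, -0.067], TCP at [158.359, 656.125, 245.302] pointing down, gripper open.
Joint ranges: [-2.85, 2.85], [-0.5, 2.14], [-1.23, 1.37], [0.21, 2.46], [-1.02, 4.16], [0.16, 2.05], [-2.73, 2.73]. Speed limits (rad/s): [1.89, 1.89, 2.39, 2.39, 3.01, 3.01, 3.01].

### API

Orientations are given as [roll, pitch, yaw] about the fixed x, y, z axes, in that order (R = Rz(yaw) Ry(pitch) Rx(roll)).
In Python, from rig import get_obs, optics, order, bot gives the robot as it stands. The module is installed in compiled form; this text tells all that it offers.
- The arm moves only by the shell command python3 -m handwheel 'ROWS' [FORCE]. ROWS is JSON, a list of rows, each a list of 3 entries, a list of its own where there are three numbers: the shift along the tool's x, y, z in cm, then the turn, a rotation vector about the tool's x, y, z in degrees, then the opening in per cent of the stroke, from 0 (shut) to 100 (fully open). A call has 1 to 5 rows; each row is the pose to reach, as a shift and turn from the pose commanded when the call began, along the tool's axes at that moment; what a row does not reach only later rows make up. A row lasts 1/10 s, in which the tool goes at most 50 mm and 8.59 degrees, less where a joint would pass 70% of its speed; a pose out of reach is approached as far as the arm can. A call with a gripper value outside its range is refused whole. The fingers move at their own pace and stop on an object; FORCE is the grip in N (left out, the last holds). Time passes only in rows, so rows that repeat a pose let the fingers close. It gives the time, the measured TCP pose, the force, the opening and the grip force at its end, in the units of the state.
- get_obs(): the state, without advancing time (a new reading comes with each control period).
- optics.capture(name): name is "side" or "top" or "wrist"; returns (picture, depth): 384x512x3 uint8, red, green, blue; 384x512 float32, mm along the optical axis (not along the pixel's ray), 0 where there is no reading.
- optics.camera_params(name): a dict with "fx", "fy", "cx", "cy" (pixels), "view" (4x4, takes a point from world to camera coordinates). Camera axes: x right, y up, looking along -z (the intrinsics and any distortion apply to the point x, -y, -z); pixel columns grow to the right and rows downward; lengths in mm; the calibration is good to about 2 mm. A picture is of the moment at which its call begins: read the wrist's pose just before it. camera_params takes no time and is no camera call; for the wrist camera it gives the pose at the moment of the call.
- order.finish_job(): hands the job in; it is judged then, once.
Trained networks look in the newest picture that a camera, given by its name, has taken for a name from the list of things; names that differ only in an ending like _2 or _b are one class to them, and where a whole thing is asked for, a point or a joint stands for the part that bears it (a point fixed in the world has none). Each returns a list of dicts, best first, with "conf" (0 to 1); they miss things now and then, are a little off and sometimes report something else, mostly with a low value. They report only what shows in the picture. A call takes as long as a camera call.
- optics.spot_in(query, camera): "point" ([x, y, z] in mm, in world coordinates, good to about 4 mm: the middle of the surface that is visible of it).
- optics.place_of(query, camera): "point" ([x, y, z] in mm, in world coordinates, good to about 4 mm: a listed point, or the origin of a listed thing).
The state is a dict: "time": time; "joint_positions": joint angles; "joint_vel": joint speeds; "tau": joint torques, N m; "tool_pos": TCP position; "tcp_rot": TCP orientation; "contact_force": force on the tool from outside, world axes, zero at the start; "wrist_torque": the same for the moment, N m; "width": finger opening in mm; "finger_force": force on a finger pad.
Only numpy, scipy, OpenCV 4.12 (cv2) and the standard library are available. Lean on these libraries where they do the work, as an engineer would, in place of code of your own. Each camera call takes 0.05 s, during which the arm holds its last target. There are 200 camera calls.

### The job

Check the emergency stop of the bench potter's wheel: with the fingertips press the winged mushroom stop button on the control box fully in until it latches, take the fingers off it so that it is seen to stay in, then push its wing round clockwise (seen from above) until the button springs back out. Last, press the small round reset button fully in and let it come back. Only press and push: do not grip the button, do not press reset while the stop is still in, do not turn the speed knob, and leave the pots, figures and jar standing where they are.

Things in the scene. Friction and masses are not known exactly. Their poses are not given: they have to be found in the camera images.
- panel: Grey metal control box fixed to the table, 220 (x) x 340 (y) x 70 mm high with a flat top; origin at the centre of its underside. Three stations stand in a row along its y axis, 110 mm apart, 25 mm to the robot's side of its middle (x = -25 mm, y = -110, 0, +110 mm): the stop button, the reset button and the speed knob, in any order. A small pot stands on the top behind the row.
- stop_base: Fixed collar of the stop button with all that it carries, on the box's top: 66 mm wide flange, 52 mm wide collar, 22 mm high; origin at the centre of its underside, z up along the button's axis.
- stop_top (a point): Centre of the top of the stop button's head; moves and turns with it; 62 mm above the box's top when out. The head is a black mushroom 56 mm wide (34 to 49 mm above the box, rim 41 mm, when out) with a straight upright wing across it: 80 mm long along this point's y axis, 12 mm thick along x, 20 mm high (top at this point); 12 mm of wing stick out past the mushroom at each end. Press here, straight down.
- stop (a joint): Depth of the stop button in m: 0 out, 0.0115 hard against its stop. A spring pushes it out with 2.5 N when out, about 5 N when in. Pressed past about 0.009 (up to some 6 N on the way) it latches and stays at about 0.008 when let go, until twisted.
- twist (a joint): Turn of the stop button's head in rad, clockwise seen from above, 0 to 0.9 (hard stop). A light spring (0.015 to 0.03 N m) turns it back to 0. With the button latched in, a turn of about 0.45 to 0.6 frees the latch and the button springs out by itself; then, let go, the head turns back to 0.
- reset_top (a point): Centre of the top of the reset button, a plain round black button 28 mm across in a 44 mm wide grey ring; its top stands 22 mm above the box's top and 10 mm above the ring. Pressed straight down.
- reset (a joint): Depth of the reset button in m: 0 out, 0.006 fully in (5 N); it springs back when let go.
- speed_mark (a point): Pointer mark of the speed knob, 18 mm off the knob's axis, 44 mm above the box's top. The knob (44 mm wide disc with a bar grip 42 x 14 mm, top 44 mm above the box) turns easily; it must stay as set.
- test_pot: Small clay pot, 46 mm across, 42 mm high, loose on top of the control box; origin at the centre of its underside.
- figure_a: Pale plaster figure, 54 mm across the foot, 148 mm tall, loose beyond the box; origin at the centre of its underside.
- figure_b: Like figure_a but 51 mm across the foot and 130 mm tall, beside the box at the robot's right.
- glaze_jar: White jar, 60 mm across, 80 mm high, loose beyond the box; origin at the centre of its underside.
- cup_a: Clay cup, 72 mm across, 60 mm high, on a board at the robot's left; origin at the centre of its underside.
- cup_b: As cup_a.
- cup_c: As cup_a.

How it is judged:
By the outcome, as a careful person would: the job done as asked, in the order asked, and still so for the second after the job is handed in, with the robot touching nothing.
It also fails if it takes over 70 s, if anything falls off the work surface, if the arm or the gripper's body presses on something with over 40 N, if the wrist force passes 120 N, or if a joint passes its speed limit or range.

## Working session

There is one attempt and no reset: what is moved stays moved. The work goes in short steps, Python scripts to look and compute and a shell command to move; the robot and the scene stay as the last step left them, time stands still between calls to the robot, and variables do not carry over. Pictures are saved under pics/ and viewed, at most 10 in all, crops included, and the job is handed in when it is done.

```bash
mkdir -p pics
cat > h.py <<'E'
import numpy as np, cv2
from scipy.spatial.transform import Rotation as R
from rig import get_obs, optics, order, bot
def tool(o=None):
    o=o or get_obs(); return np.array(o['tool_pos']), R.from_euler('xyz',o['tcp_rot']).as_matrix()
def shift(p):
    t,M=tool(); return (M.T@(np.array(p)-t)/10).round(2)
def cloud(cam):
    pic,d=optics.capture(cam); c=optics.camera_params(cam)
    v,u=np.mgrid[:384,:512]; X=(u-c['cx'])/c['fx']*d; Y=(v-c['cy'])/c['fy']*d
    P=np.stack([X,-Y,-d,np.ones_like(d)],-1)@np.linalg.inv(c['view']).T
    return pic,d,P[...,:3]
E
python3 - <<'E'
from h import *
print(bot.finger_overhang,get_obs()['tcp_rot'])
ps=[]
for cam in('top','side'):
    p,d,P=cloud(cam); ps.append(p)
    cv2.imwrite(f'pics/{cam}.png',p[...,::-1])
    for q in('panel','stop_base','stop_top','reset_top','speed_mark','test_pot','figure_a','glaze_jar'):
        print(cam,q,[(np.round(r['point']),round(r['conf'],2)) for r in optics.place_of(q,cam)[:3]])
cv2.imwrite('pics/both.png',cv2.resize(np.vstack(ps),(512,768))[...,::-1][:, :] if 0 else np.hstack(ps)[...,::-1][:, :])
E
```

```text
14.0 [-3.14021029e+00  8.75525689e-05  2.90478171e+00]
top panel [(array([564., -93.,   2.]), 0.78)]
top stop_base [(array([ 541., -105.,   70.]), 0.77)]
top stop_top [(array([ 539., -103.,  132.]), 0.94)]
top reset_top [(array([ 557., -215.,   94.]), 0.45)]
top speed_mark [(array([518.,  24., 110.]), 0.69)]
top test_pot [(array([627., -67.,  72.]), 0.5)]
top figure_a [(array([718.,  24.,  -2.]), 0.73), (array([ 583., -320.,   -2.]), 0.56)]
top glaze_jar [(array([726., -93.,   1.]), 0.77)]
side panel [(array([565., -98.,  -3.]), 0.72)]
side stop_base [(array([ 538., -103.,   73.]), 0.73)]
side stop_top [(array([ 546., -101.,  133.]), 0.59)]
side reset_top [(array([520.,  27., 114.]), 0.52), (array([ 557., -212.,   94.]), 0.48)]
side speed_mark [(array([517.,  24., 114.]), 0.63), (array([325., 442.,  17.]), 0.46), (array([544., 430.,  17.]), 0.21)]
side test_pot [(array([630., -67.,  72.]), 0.62)]
side figure_a [(array([716.,  25.,  -2.]), 0.91), (array([ 585., -319.,   -1.]), 0.61)]
side glaze_jar [(array([723., -95.,  -1.]), 0.88), (array([545., 429.,  19.]), 0.57)]
```

View pics/top.png

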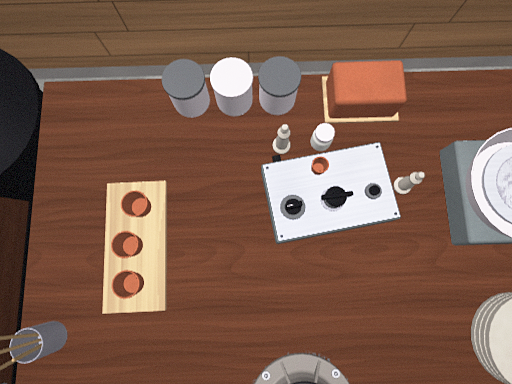

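View pics/side.png

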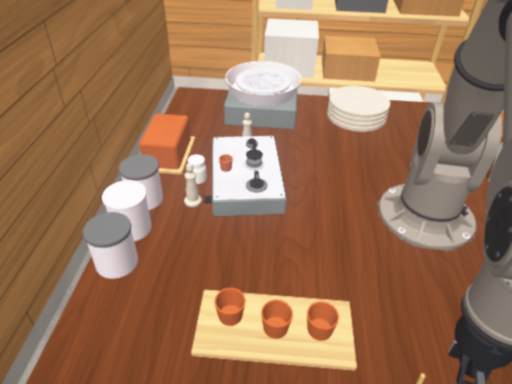

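The stop is in the middle (top view, 336,197), the reset at the robot's right (373,190) and the knob at the left (292,207). The wing lies roughly along the row. I'll move over in an arc with the fingers shut.

```bash
python3 -m handwheel '[[[-35,-22,0],[0,0,-22],0],[[-35,-22,0],[0,0,-22],0],[[-35,-22,0],[0,0,-22],0],[[-35,-22,0],[0,0,-22],0],[[-35,-22,0],[0,0,-22],0]]' 30
python3 -c "
from h import *
print(tool(),shift([500,-104,270]))"
```

```text
time: 1.4
tool_pos: [334.1, 475.5, 245.5]
tcp_rot: [3.141, 0.0, -2.994]
contact_force: [1.4, 0.3, -0.9]
width: 12.1
finger_force: 0.0
(array([334.1042803 , 475.485359  , 245.54944098]), array([[-9.89169158e-01, -1.46779979e-01,  1.16715057e-04],
       [-1.46779914e-01,  9.89169073e-01,  4.50249271e-04],
       [-1.81538503e-04,  4.28241267e-04, -9.99999892e-01]])) [ -7.9  -59.75  -2.47]
```

```bash
python3 -m handwheel '[[[-12,-25,-2.5],[0,0,0],0],[[-12,-25,-2.5],[0,0,0],0],[[-12,-25,-2.5],[0,0,0],0],[[-12,-25,-2.5],[0,0,0],0],[[-12,-25,-2.5],[0,0,0],0]]'
python3 -m handwheel '[[[0,-35,0],[0,0,0],0],[[0,-35,0],[0,0,0],0],[[0,-35,0],[0,0,0],0],[[0,-35,0],[0,0,0],0],[[0,-35,0],[0,0,0],0]]'
python3 -c "
from h import *
print(shift([490,-110,270]))"
```

```text
time: 1.9
tool_pos: [473.2, 269.1, 268.3]
tcp_rot: [3.141, 0.001, -2.994]
contact_force: [0.4, 0.8, 0.8]
width: 0.1
finger_force: 0.0
time: 2.4
tool_pos: [509.0, 21.6, 268.1]
tcp_rot: [3.141, 0.001, -2.994]
contact_force: [1.5, 0.1, 0.1]
width: -0.0
finger_force: 0.0
[  3.81 -12.73  -0.19]
```

```bash
python3 -m handwheel '[[[3.8,-12.7,0],[0,0,0],0],[[3.8,-12.7,0],[0,0,0],0],[[3.8,-12.7,0],[0,0,0],0],[[3.8,-12.7,0],[0,0,0],0],[[3.8,-12.7,0],[0,0,0],0]]'
cat > look.py <<'E'
from h import *
import sys
p,d,P=cloud('wrist'); np.save('P.npy',P); cv2.imwrite(f'pics/{sys.argv[1]}.png',p[...,::-1])
print(tool()[0])
for q in('stop_top','reset_top','speed_mark','stop_base','panel','test_pot'):
    print(q,[(np.round(r['point'],1),round(r['conf'],2)) for r in optics.place_of(q,'wrist')[:2]])
z=P[...,2]; 
r=optics.place_of('stop_top','wrist')
c=np.array(r[0]['point']) if r else np.array([540,-103,132])
m=(d>0)&(z>112)&(z<140)&(np.hypot(P[...,0]-c[0],P[...,1]-c[1])<55)
m=m&(z>np.percentile(z[m],98)-8)   # wing top only
rc=cv2.minAreaRect(P[m][:,:2].astype(np.float32)); print('wing',m.sum(),rc,P[m].mean(0),np.percentile(z[m],[5,50,95]))
k=(d>0)&(z>60)&(z<80)&(abs(P[...,0]-560)<60); print('box z',np.median(z[k]))
E
python3 look.py w1
```

```text
time: 2.9
tool_pos: [490.0, -108.1, 267.9]
tcp_rot: [3.141, 0.0, -2.996]
contact_force: [0.3, 1.0, -0.2]
width: 0.3
finger_force: 0.0
[ 490.19055187 -107.2069174   267.85065782]
stop_top [(array([ 540.4, -106.4,  131.5]), 0.92)]
reset_top [(array([ 556.1, -211.2,   95.1]), 0.59)]
speed_mark [(array([515.9,  22.6, 115.1]), 0.95)]
stop_base [(array([ 540. , -102.9,   73.2]), 0.94)]
panel []
test_pot []
wing 755 ((538.8663940429688, -101.5018310546875), (12.184266090393066, 79.4815673828125), 5.695888519287109) [ 537.40426974 -101.87633218  130.67055918] [126.02578187 131.28110033 132.60176266]
box z 69.91010557646038
```

View pics/w1.png

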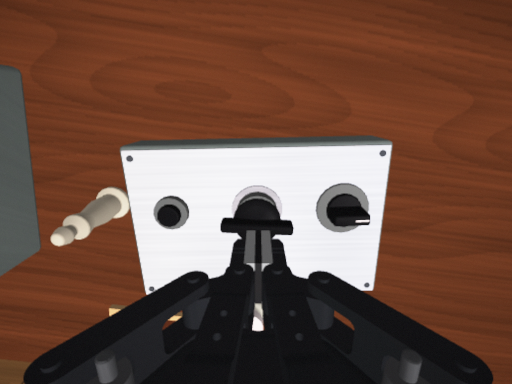

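The wing is seen from (222,226) to (291,227), the reset is at (170,214) and the knob at (343,210). The wing's centre is about (539,-102), with its top at z≈132. Now I'll go above it.

```bash
python3 -c "
from h import *
print(shift([539,-102,156]))"
```

```text
[-4.91 -0.22 11.17]
```

```bash
python3 -m handwheel '[[[-4.9,-0.2,5],[0,0,0],0],[[-4.9,-0.2,10],[0,0,0],0],[[-4.9,-0.2,11.2],[0,0,0],0],[[-4.9,-0.2,11.2],[0,0,0],0],[[-4.9,-0.2,11.2],[0,0,0],0]]'
python3 -m handwheel '[[[0,0,0.4],[0,0,0],0],[[0,0,0.8],[0,0,0],0],[[0,0,1.1],[0,0,0],0],[[0,0,1.1],[0,0,0],0],[[0,0,1.1],[0,0,0],0]]'
```

```text
time: 3.8
tool_pos: [538.8, -102.6, 156.3]
tcp_rot: [-3.141, -0.001, -2.995]
contact_force: [0.6, -0.1, 0.4]
width: -0.1
finger_force: 0.0
time: 4.3
tool_pos: [539.1, -102.4, 145.2]
tcp_rot: [-3.142, 0.001, -2.994]
contact_force: [0.8, -0.3, 2.2]
width: 0.1
finger_force: 1.1
```

Contact at about 145. I'll press down in small steps and watch the force.

```bash
python3 -m handwheel '[[[0,0,0.3],[0,0,0],0],[[0,0,0.6],[0,0,0],0],[[0,0,0.8],[0,0,0],0],[[0,0,0.9],[0,0,0],0],[[0,0,0.9],[0,0,0],0]]'
python3 -m handwheel '[[[0,0,0.1],[0,0,0],0],[[0,0,0.2],[0,0,0],0],[[0,0,0.2],[0,0,0],0],[[0,0,0.2],[0,0,0],0]]'
python3 -m handwheel '[[[0,0,0.1],[0,0,0],0],[[0,0,0.1],[0,0,0],0],[[0,0,0.1],[0,0,0],0]]'
```

```text
time: 4.8
tool_pos: [539.0, -102.4, 135.8]
tcp_rot: [-3.141, 0.0, -2.994]
contact_force: [1.7, 1.4, 5.1]
width: 0.0
finger_force: 2.4
time: 5.2
tool_pos: [539.3, -102.4, 134.4]
tcp_rot: [3.142, 0.001, -2.995]
contact_force: [-1.4, 0.8, 12.9]
width: -0.1
finger_force: 6.7
time: 5.5
tool_pos: [539.7, -102.6, 134.2]
tcp_rot: [3.142, 0.002, -2.995]
contact_force: [-4.7, 2.1, 26.7]
width: -0.4
finger_force: 13.4
```

It is against the hard stop. Lifting off to see whether it stays in.

```bash
python3 -m handwheel '[[[0,0,-2],[0,0,0],0],[[2,0,-5],[0,0,0],0],[[4.5,0,-8],[0,0,0],0],[[4.5,0,-8],[0,0,0],0],[[4.5,0,-8],[0,0,0],0]]'
python3 look.py w2; python3 -c "
from h import *
d=(-.1,.995);n=(.995,.1)
for a,b in((-40,30),(-24,30)): print(shift([539+d[0]*b+n[0]*a,-102+d[1]*b+n[1]*a,130]))"
```

```text
time: 6.0
tool_pos: [494.2, -108.9, 213.2]
tcp_rot: [3.141, 0.001, -2.994]
contact_force: [-0.1, 1.2, -0.3]
width: -0.5
finger_force: 0.0
[ 494.28195086 -108.70201077  212.50336397]
stop_top [(array([ 541.1, -103.1,  120.4]), 0.66)]
reset_top [(array([ 555.1, -213.8,   91.7]), 0.92), (array([728.3, -94.8,  -2.3]), 0.43)]
speed_mark [(array([515.4,  18.8, 117.3]), 0.77)]
stop_base [(array([ 536.6, -104.1,   71.7]), 0.84)]
panel []
test_pot []
wing 507 ((538.7296752929688, -102.34407043457031), (11.980900764465332, 79.83724975585938), 5.680581569671631) [ 537.3971957  -103.91857111  121.76506362] [117.07215382 122.51405554 123.93111409]
box z 69.26468949530437
[-0.68  3.22  8.22]
[-2.28  3.15  8.22]
```

View pics/w2.png

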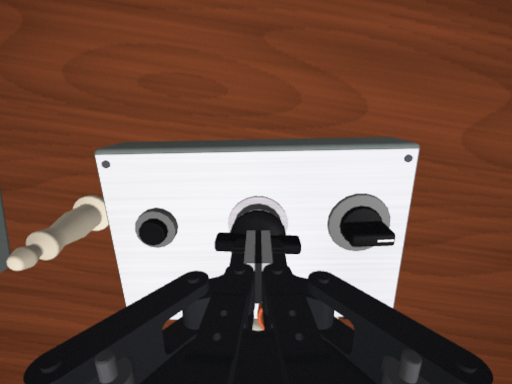

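It stays in: the wing top is 8 mm lower and straight, at (217..299, 243). Now fingertips down beside the robot-side face of the wing's left end.

```bash
python3 -m handwheel '[[[-1.5,3.35,1],[0,0,0],0],[[-1.5,3.35,4.5],[0,0,0],0],[[-1.5,3.35,7.5],[0,0,0],0],[[-1.5,3.35,8.05],[0,0,0],0],[[-2.1,3.35,8.05],[0,0,0],0]]'
cat > rel.py <<'E'
from h import *
t=tool()[0]-[539,-102,0]; d=np.array([-.1,.995]);n=np.array([.995,.1])
print('a',round(t[:2]@n,1),'b',round(t[:2]@d,1),'tip z',round(t[2]-14,1))
E
python3 rel.py; python3 look.py w3|grep -E 'stop_top|wing'
```

```text
time: 6.9
tool_pos: [509.4, -73.2, 131.8]
tcp_rot: [-3.141, -0.002, -2.995]
contact_force: [0.1, -0.4, 0.3]
width: -0.2
finger_force: 0.0
a -26.5 b 31.6 tip z 117.8
stop_top [(array([ 539. , -104.9,  120.5]), 0.57)]
wing 380 ((503.211181640625, -75.15290832519531), (5.776873588562012, 24.672807693481445), 8.620861053466797) [503.03923435 -75.3590164  135.70608125] [131.70768682 135.56915355 139.53489571]
```

View pics/w3.png

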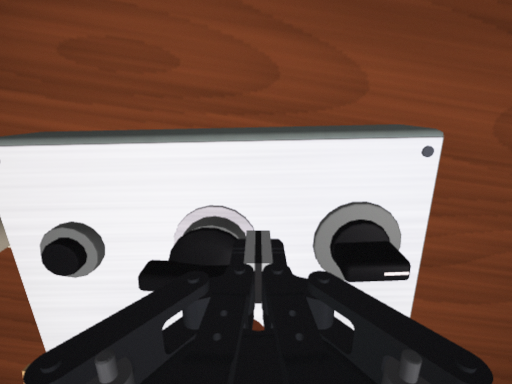

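The shut fingertips (258,245) stand just in front of the wing's left end, clear of the knob (370,255). Now I'll push away from the robot.

```bash
python3 -m handwheel '[[[-0.6,0,0],[0,0,0],0],[[-1.1,0,0],[0,0,0],0],[[-1.5,0,0],[0,0,0],0],[[-1.9,0,0],[0,0,0],0],[[-2.2,0,0],[0,0,0],0]]'
python3 rel.py
python3 - <<'E'
from h import *
for cam in('top','side','wrist'):
    p,d,P=cloud(cam); print(cam,[(np.round(r['point'],1),round(r['conf'],2)) for r in optics.place_of('stop_top',cam)[:2]])
    if cam=='wrist': cv2.imwrite('pics/w4.png',p[...,::-1])
E
```

```text
time: 7.8
tool_pos: [532.1, -69.6, 132.1]
tcp_rot: [-3.141, -0.0, -2.994]
contact_force: [-2.3, -0.3, 1.0]
width: -0.2
finger_force: 0.9
a -3.6 b 32.9 tip z 118.1
top []
side [(array([ 539.5, -102.5,  128.5]), 0.68), (array([627.8, -69.9,  68.7]), 0.59)]
wrist [(array([ 543.1, -104.1,  124. ]), 0.95)]
```

View pics/w4.png

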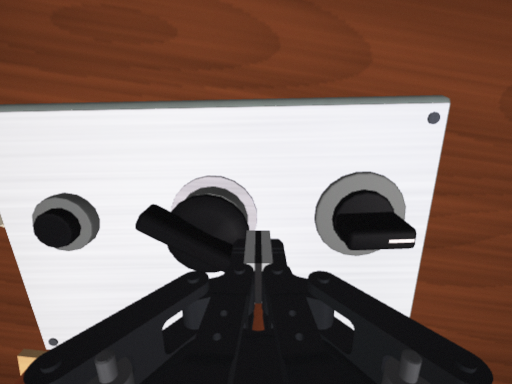

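The wing has turned to about 27° ((145,215)→(235,255)), and it may not be free yet. Pushing a little further.

```bash
python3 -m handwheel '[[[-0.2,0,0],[0,0,0],0],[[-0.4,0,0],[0,0,0],0],[[-0.4,0,0],[0,0,0],0],[[-0.4,0,0],[0,0,0],0]]'
cat > ang.py <<'E'
from h import *
p,d,P=cloud('wrist')
# far (right) wing half: dark points above mushroom, away from finger
q=P-[539,-102,0]; m=(d>0)&(np.hypot(q[...,0],q[...,1])<44)&(q[...,1]<-5)&(P[...,2]>100)&(P[...,2]<136)
z=P[...,2][m]; zt=np.percentile(z,97); s=q[m][z>zt-5]
print('top z',zt,len(s)); r=cv2.minAreaRect(s[:,:2].astype(np.float32)); print(r, 'dir deg from -y', np.degrees(np.arctan2(-s[:,0].mean(),-s[:,1].mean())))
E
python3 ang.py; python3 rel.py
```

```text
time: 8.5
tool_pos: [535.9, -68.9, 132.2]
tcp_rot: [3.142, -0.0, -2.994]
contact_force: [-1.1, 1.1, -0.7]
width: -0.4
finger_force: 0.6
top z 132.74960452906083 1368
((-10.48240852355957, -18.87841033935547), (36.300533294677734, 12.089858055114746), 60.24490737915039) dir deg from -y 30.99282616108522
a 0.2 b 33.3 tip z 118.2
```

The button sprang out (wing top at 132.7, twist about 0.62). Backing off, rising, and looking.

```bash
python3 -m handwheel '[[[1.5,0,0],[0,0,0],0],[[3.5,0,0],[0,0,0],0],[[4,0,-3],[0,0,0],0],[[4,-4,-8],[0,0,0],0],[[4,-4,-8],[0,0,0],0]]'
python3 look.py w5; python3 -c "
from h import *
print(shift([556,-213,120]))"
```

```text
time: 9.05
tool_pos: [503.6, -117.2, 215.9]
tcp_rot: [-3.14, 0.005, -2.997]
contact_force: [0.2, -0.1, -0.3]
width: -0.2
finger_force: 0.0
[ 503.88301385 -117.49270155  216.02216167]
stop_top [(array([ 539.6, -103. ,  132.5]), 0.7)]
reset_top [(array([ 558.2, -212.3,   92.5]), 0.73)]
speed_mark [(array([515.3,  20.8, 114.6]), 0.62)]
stop_base [(array([ 538.7, -105.5,   73.2]), 0.71)]
panel []
test_pot []
wing 733 ((539.0859375, -103.03229522705078), (12.027501106262207, 79.3520278930664), 5.775883674621582) [536.58592581 -97.08017254 130.57353073] [125.88519978 131.2602568  132.75902841]
box z 70.13378849982112
[ -3.92 -10.63   9.12]
```

View pics/w5.png

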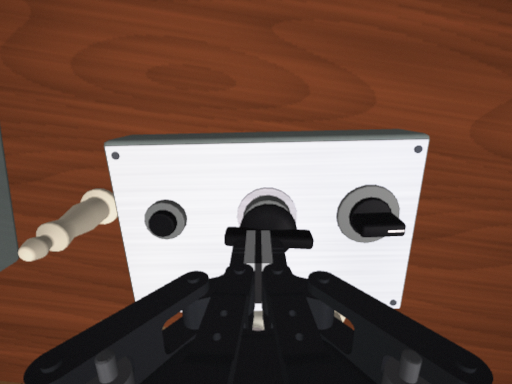

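The stop is out and straight again ((226..312, 238), top z 132.7). The reset is at pixel (163,223), about (557,-213). Moving there.

```bash
python3 -m handwheel '[[[-2,-5,0],[0,0,0],0],[[-4,-10.6,0],[0,0,0],0],[[-4,-10.6,4],[0,0,0],0],[[-4,-10.6,8.5],[0,0,0],0],[[-4,-10.6,9.1],[0,0,0],0]]'
python3 -m handwheel '[[[0,0,0.5],[0,0,0],0],[[0,0,1],[0,0,0],0],[[0,0,1.4],[0,0,0],0],[[0,0,1.4],[0,0,0],0]]'
```

```text
time: 9.95
tool_pos: [554.4, -212.5, 116.1]
tcp_rot: [3.139, -0.008, -2.995]
contact_force: [0.1, 0.9, 0.2]
width: 0.4
finger_force: 0.0
time: 10.35
tool_pos: [557.7, -213.1, 108.1]
tcp_rot: [-3.141, 0.001, -2.994]
contact_force: [0.2, 0.4, 0.4]
width: -0.2
finger_force: 0.0
```

```bash
python3 -m handwheel '[[[0,0,0.2],[0,0,0],0],[[0,0,0.4],[0,0,0],0],[[0,0,0.5],[0,0,0],0],[[0,0,0.5],[0,0,0],0]]'
python3 -m handwheel '[[[0,0,0.1],[0,0,0],0],[[0,0,0.2],[0,0,0],0],[[0,0,0.3],[0,0,0],0],[[0,0,0.3],[0,0,0],0]]'
```

```text
time: 10.75
tool_pos: [557.8, -213.4, 102.5]
tcp_rot: [-3.141, 0.001, -2.994]
contact_force: [3.0, 0.9, 3.4]
width: 0.2
finger_force: 1.7
time: 11.15
tool_pos: [557.8, -213.4, 100.0]
tcp_rot: [-3.142, 0.001, -2.994]
contact_force: [0.1, 3.4, 14.8]
width: -0.1
finger_force: 7.2
```

```bash
python3 -m handwheel '[[[0,0,0.05],[0,0,0],0],[[0,0,0.05],[0,0,0],0]]'
python3 -m handwheel '[[[0,0,-2],[0,0,0],0],[[0,0,-6],[0,0,0],0],[[4,2,-11],[0,0,0],0],[[4,2,-11],[0,0,0],0],[[4,2,-11],[0,0,0],0]]'
python3 look.py w6
```

```text
time: 11.35
tool_pos: [557.8, -213.5, 99.8]
tcp_rot: [3.141, 0.001, -2.995]
contact_force: [-2.0, 3.7, 22.3]
width: -0.3
finger_force: 10.7
time: 11.85
tool_pos: [513.9, -199.5, 210.4]
tcp_rot: [3.141, 0.002, -2.995]
contact_force: [0.4, 0.5, 0.2]
width: -0.1
finger_force: 0.0
[ 514.51284908 -199.30437722  209.19147152]
stop_top [(array([ 541.4, -104.8,  131.2]), 0.61)]
reset_top []
speed_mark [(array([516.7,  22.1, 114.2]), 0.63)]
stop_base [(array([ 538.8, -105.4,   70.8]), 0.66)]
panel [(array([ 562.8, -101.1,    1.6]), 0.61), (array([ 583.2, -322. ,    1.5]), 0.47)]
test_pot [(array([626.1, -67.5,  69.4]), 0.63)]
wing 1323 ((539.3819580078125, -102.76768493652344), (12.311665534973145, 79.55909729003906), 6.287781238555908) [ 538.23431261 -103.75474797  129.48908876] [124.89292344 130.14401615 131.3848597 ]
box z 68.75626668290752
```

View pics/w6.png

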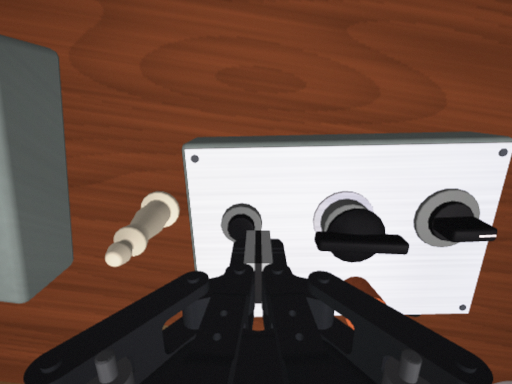

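The stop is out ((317..407, 243)), the knob mark is unchanged, the reset is released and up (241,225), and the figure and pot are still standing. Handing in.

```bash
python3 -c "
from rig import order
print(order.finish_job())"
```

```text
the job is handed in; nothing more can be done
None
```

The emergency stop check is done and handed in: the stop latched in, stayed in with the fingers off, and sprang back out on a clockwise push of the wing; then reset was pressed fully in and let go. The knob still reads as set, and the pot and the figure beside the box were seen standing; I did not look again at the jar, the other figure or the cups.

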